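# Set the close-up lens at its click-stop on the slide-viewing bench

## Task

Take the lens in the square plate out of the wooden block, put its rod fully down into the clamp block of the carriage on the rail with the lens facing squarely along the rail, then slide the carriage with it towards the slide holder until the spring ball clicks into the notch of the steel strip. Finish there still gripping the lens plate, with the ball sitting in the notch, so that the clamp can be tightened by someone else. Leave the other mount and everything else on the desk where it is.

Things in the scene. Friction and masses are not known exactly. Their poses are not given: they have to be found in the camera images.
- lens_mount: loose lens on a post, 102 mm tall, 0.11 kg, in one bore of the wooden block, collar on the block's top. Origin: centre of the rod's lower end, z up along the rod. Rod 12 mm diameter for z = 0 to 40 mm, the last 4 mm tapered to 8 mm; collar 24 mm diameter, z = 40 to 48; neck 12 mm to z = 58; above it the square lens plate
- lens_center (a point): on the lens mount: centre of its dark square plate with a round clear lens, 80 mm above the rod's lower end. Plate 40 mm wide (x), 14 mm thick (y, the lens axis), 44 mm high (z). Best gripped by its two flat sides 40 mm apart (closing along x), from above; its top is 22 mm above this point
- pinhole_mount: loose pinhole on the same kind of post, 97 mm tall: a ROUND dark disc (40 mm diameter, 10 mm thick along y) instead of the square plate. Not to be moved. Origin at the lower end of its rod. It stands in the other bore
- rack: fixed wooden block 60 x 112 x 46 mm (x, y, z), origin centre of underside, with two through bores of 14 mm diameter at y = -30 and +30 mm; lens and pinhole stand in either
- rail: fixed aluminium rail, 300 mm long along its y, origin centre of underside. On its -y end a fixed camera (y = -150 to -105 mm, top at z = 150 mm), on its +y end a fixed lit glass-slide holder (y = 123 to 142 mm, 74 mm wide, top at z = 154 mm). The carriage slides along y between them; the steel strip lies along the rail's -x side
- holder_mouth (a point): on the carriage: centre of the top mouth of the clamp block's upright bore, 88 mm above the desk, axes as the rail's. Block 32 x 32 mm, bore 15 mm diameter, 42 mm deep. Rod fully down: collar rests on the block, lens mount origin 40 mm below this point. All else on the carriage (thumbscrew at x = 22 to 30 mm, brass plunger at x = -27 mm) ends 8 mm or more below it
- ball (a point): on the carriage: centre of the 10 mm spring ball as it rides on the strip, at rail x = -27.5 mm, 59 mm below the holder mouth and at the same rail y; this point moves only with the carriage
- notch (a point): on the dark steel strip: centre of the notch, a cross slot 8 mm wide (y), at the strip's top, axes as the rail's. The strip is clamped at a different place each time and cannot be shifted by hand. The ball is in the notch when ball and notch have the same rail y
- carriage (a joint): carriage along the rail, m: 0 at the camera end, grows towards the slide holder (rail +y), stops at 0.170; holder mouth at rail y = -75 mm + value. Sliding friction about 1 N; the ball pulls itself into the notch from 4 mm either side and then takes about 7 N to push out. The notch lies 50 to 140 mm ahead of the start
- erlenmeyer: small conical glass flask with cork, 61 mm wide, 97 mm tall, origin centre of underside; a bystander
- loupe: black loupe, 37 mm wide, 29 mm tall; a bystander
- brass_weight0: brass weight, 22 mm wide, 26 mm tall; a bystander
- tweezers: steel tweezers lying flat, 127 mm long along their y, 10 mm high; a bystander

How it is judged:
By the outcome, as a careful person would: the job done as asked, in the order asked, and still so for the second after the job is handed in, while the arm keeps its last pose, push and grip.
It also fails if it takes over 58 s, if anything falls off the work surface, if the arm or the gripper's body presses on something with over 40 N, if the wrist force passes 120 N, or if a joint passes its speed limit or range.

## Robot

A 6-joint arm with a two-finger parallel gripper is mounted at the origin on a cart in front of the work surface, level with it; the furniture and walls round the work are solid. World frame = base frame: x ahead of the robot, y to its left, z up, the work surface at z = 0. Lengths are in m, angles in rad, forces in N, time in s.
With the tool pointing down it reaches from about 0.35 to 0.8 m from the base axis. Payload 7.3 kg.
Tool frame: the origin (TCP) lies midway between the tips of the shut fingers; the grasp point (between the pads) lies 19 mm behind it (tcp_to_grasp is the distance from the TCP to the grasp point, in m); z points along the fingers, y is the line along which they close (so a half turn about z gives the same grasp; the last joint's range is limited). The gripper opens to 85 mm and grips with 20 to 120 N. Pads are 22 mm wide; open, the fingers measure 114 mm over their backs; the gripper's body (76 mm by 85 mm) begins 54 mm behind the grasp point. The pads swing forward as they close: fully open they stand 13 mm farther back than shut.
Start: joints at [-1.38, 0.342, 1.524, -0, 1.275, -0.146], TCP at [0.174, -0.496, 0.231] pointing down, gripper open.
Joint ranges: [-2.53, 2.53], [-0.77, 2.02], [0.04, 2.7], [-1, 4.14], [0.28, 2.66], [-3.11, 3.11]. Speed limits (rad/s): [2.57, 2.57, 3.14, 3.14, 3.14, 3.14].

## Interface

Orientations are given as [roll, pitch, yaw] about the fixed x, y, z axes, in that order (R = Rz(yaw) Ry(pitch) Rx(roll)).
In Python, from bench import * gives the robot as it stands.
- The arm moves only by the tool drive_tool, never from a script. Its argument "rows" is a list of rows, each a list of 7 numbers: the turn, a rotation vector about the world's x, y, z in rad, then the shift along the world's x, y, z in m, then the opening, from 0 (shut) to 1 (fully open). In form: [[wx, wy, wz, x, y, z, jaw], ...]. A call has 1 to 12 rows; each row is the pose to reach, as a shift and turn from the pose commanded when the call began; what a row does not reach only later rows make up. A row lasts 1/10 s, in which the tool goes at most 50 mm and 8.59 degrees, less where a joint would pass 70% of its speed; a pose out of reach is approached as far as the arm can. A call with a gripper value outside its range is refused whole. The fingers move at their own pace and stop on an object; "grip_force" is the grip in N (left out, the last holds). Time passes only in rows, so rows that repeat a pose let the fingers close. It gives the time, the measured TCP pose, the force, the opening and the grip force at its end, in the units of the state.
- sense(): the state, without advancing time (a new reading comes with each control period).
- snapshot(name): name is "scene" or "side" or "wrist"; returns the picture (400x640x3 uint8, red, green, blue); there is no depth.
- calibration(name): a dict with "fx", "fy", "cx", "cy" (pixels), "dist_coeffs" ([k1, k2, p1, p2, k3] as OpenCV has them; the pictures are not rectified), "extrinsics" (4x4, takes a point from world to camera coordinates); the wrist camera has in their place "T_tool_cam" (4x4, takes a point from camera to tool coordinates, whose origin is the TCP and whose axes are the flange's). Camera axes: x right, y down, z forward; pixel columns grow to the right and rows downward; lengths in m; the calibration is good to about 2 mm. A picture is of the moment at which its call begins: read the wrist's pose just before it. calibration takes no time and is no camera call.
- sign_off(): hands the job in; it is judged then, once.
The state is a dict: "clock": time; "joint_positions": joint angles; "dq": joint speeds; "tau": joint torques, N m; "tcp_pos": TCP position; "eef_rot": TCP orientation; "ft_force": force on the tool from outside, world axes, zero at the start; "wrist_torque": the same for the moment, N m; "opening": finger opening in m; "finger_force": force on a finger pad.
Only numpy, scipy, OpenCV 4.12 (cv2) and the standard library are available. Lean on these libraries where they do the work, as an engineer would, in place of code of your own. Each camera call takes 0.05 s, during which the arm holds its last target. There are 200 camera calls.

## Working session

There is one attempt and no reset: what is moved stays moved. The work goes in short steps, Python scripts to look and compute and a tool call to move; the robot and the scene stay as the last step left them, time stands still between calls to the robot, and variables do not carry over. Pictures are saved under pics/ and viewed, at most 10 in all, crops included, and the job is handed in when it is done.

Besides the shell and the picture viewer there is one more tool, called after ">>>" as a command line: name --pt "numbers of a row" for each row, then --argument value for the rest. drive_tool: Moves the arm, as the interface text tells. Its arguments: {"type":"object","properties":{"rows":{"type":"array"},"grip_force":{"type":"number"}},"required":["rows"]}

```bash
mkdir -p pics; python3 - <<'E'
from bench import *
import cv2,numpy as np
s=sense();print({k:np.round(v,3) for k,v in s.items()})
for n in("scene","side","wrist"):
    im=snapshot(n);cv2.imwrite(f"pics/{n}0.png",cv2.cvtColor(im,cv2.COLOR_RGB2BGR))
    c=calibration(n);print(n,{k:np.round(v,3).tolist() for k,v in c.items()})
E
```

```text
{'clock': np.float64(0.0), 'joint_positions': array([-1.38 ,  0.343,  1.525,  0.   ,  1.275, -0.146]), 'dq': array([ 0.001, -0.001, -0.001,  0.001,  0.   , -0.002]), 'tau': array([-1.0000e-03, -4.3368e+01, -2.4601e+01, -0.0000e+00,  8.0000e-03,
       -0.0000e+00]), 'tcp_pos': array([ 0.173, -0.495,  0.231]), 'eef_rot': array([-3.14 , -0.   ,  0.337]), 'ft_force': array([0.133, 0.806, 1.273]), 'wrist_torque': array([-0.06 ,  0.003,  0.065]), 'finger_force': np.float64(0.0), 'opening': np.float64(0.085)}
scene {'fx': 418.144, 'fy': 418.144, 'cx': 319.649, 'cy': 201.927, 'dist_coeffs': [-0.055, 0.0, 0.0, 0.0, 0.0], 'extrinsics': [[-0.315, 0.949, -0.007, 0.261], [0.576, 0.185, -0.796, -0.223], [-0.754, -0.255, -0.605, 1.455], [0.0, 0.0, 0.0, 1.0]]}
side {'fx': 412.34, 'fy': 412.34, 'cx': 319.213, 'cy': 195.871, 'dist_coeffs': [0.01, 0.0, 0.0, 0.0, 0.0], 'extrinsics': [[-0.9, -0.435, -0.001, 0.433], [-0.181, 0.378, -0.908, 0.229], [0.395, -0.817, -0.419, 0.599], [0.0, 0.0, 0.0, 1.0]]}
wrist {'fx': 334.595, 'fy': 334.595, 'cx': 321.196, 'cy': 200.477, 'dist_coeffs': [-0.071, 0.0, 0.0, 0.0, 0.0], 'T_tool_cam': [[-0.001, -0.958, -0.287, 0.074], [1.0, -0.0, -0.001, -0.001], [0.0, -0.287, 0.958, -0.143], [0.0, 0.0, 0.0, 1.0]]}
```

View pics/scene0.png

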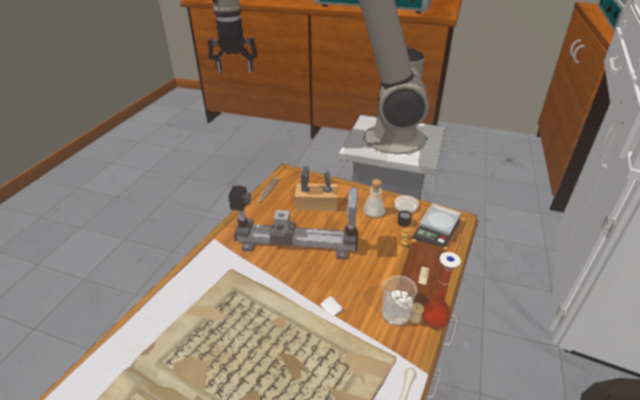

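View pics/side0.png

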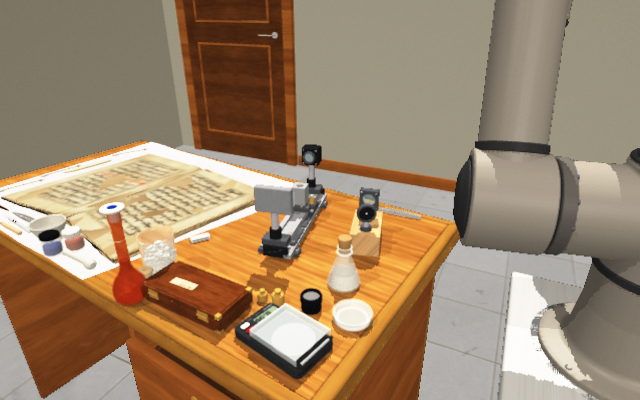

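The scene view shows the rail from (240,235) to (355,240), with the camera at the left and the slide holder at the right. The carriage is at about (282,222) and the block at about (316,195). The side view shows the round pinhole at (366,213), nearer to +y, with the square lens behind it at (369,198). The lens is therefore in the -y bore, at (305,178) in the scene view.

```bash
cat > h.py <<'E'
from bench import *
import cv2,numpy as np
from scipy.spatial.transform import Rotation as R
def cam(name,s=None):
    c=calibration(name);K=np.array([[c['fx'],0,c['cx']],[0,c['fy'],c['cy']],[0,0,1]]);d=np.array(c['dist_coeffs'],float)
    if name=='wrist':
        s=s or sense();T=np.eye(4);T[:3,:3]=R.from_euler('xyz',s['eef_rot']).as_matrix();T[:3,3]=s['tcp_pos']
        M=T@np.array(c['T_tool_cam'])
    else: M=np.linalg.inv(np.array(c['extrinsics']))
    return K,d,M
def ray(C,uv):
    K,d,M=C;p=cv2.undistortPoints(np.array(uv,float).reshape(-1,1,2),K,d).reshape(-1,2)
    v=np.c_[p,np.ones(len(p))]@M[:3,:3].T
    return M[:3,3],v/np.linalg.norm(v,axis=1)[:,None]
def onz(C,uv,z):
    o,v=ray(C,uv);return o+v*((z-o[2])/v[:,2])[:,None]
def tri(obs):
    A=np.zeros((3,3));b=np.zeros(3);L=[]
    for C,uv in obs:
        o,v=ray(C,uv);P=np.eye(3)-np.outer(v[0],v[0]);A+=P;b+=P@o;L.append((o,P))
    x=np.linalg.solve(A,b);return x,[float(np.linalg.norm(P@(x-o))) for o,P in L]
def proj(C,X):
    K,d,M=C;W=np.linalg.inv(M);return cv2.projectPoints(np.array(X,float).reshape(-1,1,3),cv2.Rodrigues(W[:3,:3])[0],W[:3,3],K,d)[0].reshape(-1,2)
def snap(name,fn):
    s=sense();im=snapshot(name);cv2.imwrite(f'pics/{fn}.png',cv2.cvtColor(im,cv2.COLOR_RGB2BGR));C=cam(name,s)
    np.savez(f'pics/{fn}.npz',K=C[0],d=C[1],M=C[2]);return im,C
def load(fn):
    z=np.load(f'pics/{fn}.npz');return cv2.imread(f'pics/{fn}.png'),(z['K'],z['d'],z['M'])
E
python3 - <<'E'
from h import *
C=cam('scene');D=cam('side')
print('lens',tri([(C,(305,178)),(D,(370,197))]))
print('pin',tri([(C,(327,183)),(D,(366,213))]))
print('cam',tri([(C,(238,197)),(D,(311,156))]))
print('slide',tri([(C,(352,208)),(D,(280,200))]))
print('mouth',onz(C,(281,214),.088), 'rack',onz(C,[(297,193),(337,195)],.046))
print('flask',onz(C,(376,213),0),onz(D,(344,288),0),'tweez',onz(C,[(262,200),(276,180)],.005))
print(proj(cam('wrist'),[[.5,0,0]]))
E
```

```text
lens (array([ 0.44490685, -0.16927591,  0.08647775]), [0.003751133490132349, 0.003751133490132393])
pin (array([ 0.43353268, -0.11216983,  0.07618416]), [0.004961202915931265, 0.004961202915931224])
cam (array([ 0.62956937, -0.26474602,  0.12566589]), [0.0021847345579815067, 0.002184734557981572])
slide (array([ 0.57186585, -0.00960928,  0.12022378]), [0.005681000397887824, 0.005681000397887828])
mouth [[ 0.61189208 -0.16723766  0.088     ]] rack [[ 0.46832589 -0.18334621  0.046     ]
 [ 0.44429199 -0.07873314  0.046     ]]
flask [[0.43035547 0.02734731 0.        ]] [[4.16670883e-01 3.08654042e-02 5.55111512e-17]] tweez [[ 0.47693724 -0.28625115  0.005     ]
 [ 0.37361116 -0.28794228  0.005     ]]
[[  45.7379913 -174.6555872]]
```

>>> drive_tool --pt "0 0 0.1 0.03 0.03 0.01 1" --pt "0 0 0.2 0.06 0.06 0.02 1" --pt "0 0 0.32 0.09 0.095 0.03 1" --pt "0 0 0.44 0.12 0.13 0.04 1" --pt "0 0 0.56 0.155 0.165 0.04 1" --pt "0 0 0.68 0.19 0.2 0.04 1" --pt "0 0 0.8 0.225 0.235 0.04 1" --pt "0 0 0.92 0.26 0.27 0.04 1" --pt "0 0 1.04 0.295 0.305 0.04 1" --pt "0 0 1.14 0.33 0.34 0.04 1" --pt "0 0 1.2 0.356 0.365 0.04 1" --pt "0 0 1.2 0.356 0.365 0.04 1"

```text
clock: 1.35
tcp_pos: [0.5318, -0.1271, 0.2705]
eef_rot: [3.142, -0.001, 1.543]
ft_force: [0.5, -0.3, -0.5]
opening: 0.0855
finger_force: 0.0
```

```bash
python3 - <<'E'
from h import *
s=sense();print(s['clock'],s['tcp_pos'].round(4),s['eef_rot'].round(4),s['joint_positions'].round(2),s['dq'].round(3))
snap('wrist','w1')
E
```

```text
1.35 [ 0.5318 -0.1271  0.2705] [ 3.1416e+00 -1.3000e-03  1.5433e+00] [-0.38  0.36  1.39  0.    1.39 -0.35] [-0.071 -0.03   0.048 -0.037  0.003 -0.003]
```

View pics/w1.png

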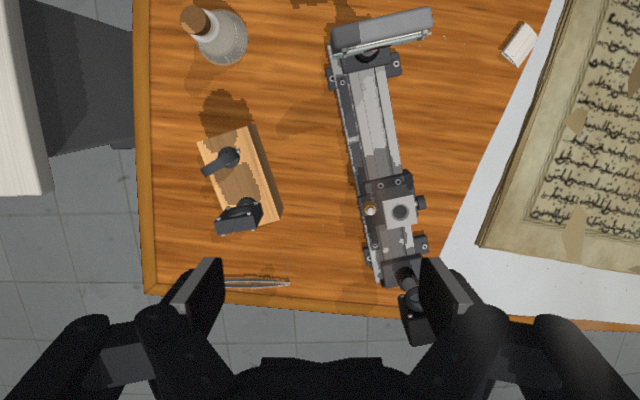

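The wrist view shows the lens plate at about (238,217), the pinhole disc at (222,158), the clamp bore at (401,212), the plunger at (369,209) and the strip along the rail's left edge. I'll take a closer second view from a shifted position.

>>> drive_tool --pt "0 0 0.05 0.01 0.0 -0.015 1" --pt "0 0 0.1 0.02 0.0 -0.03 1" --pt "0 0 0.15 0.03 0.0 -0.045 1" --pt "0 0 0.2 0.04 0.0 -0.05 1" --pt "0 0 0.2 0.04 0.0 -0.05 1" --pt "0 0 0.2 0.04 0.0 -0.05 1" --pt "0 0 0.2 0.04 0.0 -0.05 1"

```text
clock: 2.1
tcp_pos: [0.5691, -0.1311, 0.222]
eef_rot: [3.141, 0.001, 1.735]
ft_force: [0.2, -0.2, -0.5]
opening: 0.0855
finger_force: 0.0
```

```bash
python3 - <<'E'
from h import *
im,C=snap('wrist','w2')
b=cv2.imread('pics/w2.png');a=cv2.imread('pics/w1.png')
s=sense();print(s['clock'],s['tcp_pos'].round(4),s['eef_rot'].round(4))
X=np.array([[.612,-.167,.088],[.445,-.169,.086],[.572,-.01,.03],[.55,-.02,.03],[.60,-.25,.03]]);print(proj(C,X).round())
cv2.imwrite('pics/w2b.png',cv2.resize(b,(800,500),interpolation=cv2.INTER_CUBIC))
E
```

```text
2.15 [ 0.5691 -0.1309  0.222 ] [3.1408e+00 6.0000e-04 1.7353e+00]
[[361. 236.]
 [176. 209.]
 [344.  51.]
 [319.  59.]
 [330. 282.]]
```

View pics/w2b.png

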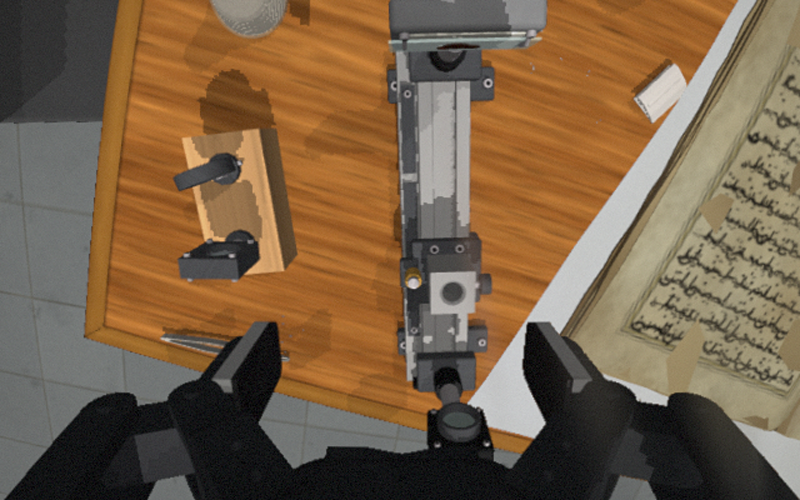

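The bore is at (452,291), the plunger at (413,280) and a bright mark on the strip at (410,176), in 1.25x pixels. Next I'll enlarge the strip and the lens.

```bash
python3 - <<'E'
from h import *
b=cv2.imread('pics/w2.png')
p=cv2.resize(b[40:300,300:400],None,fx=2.3,fy=2.3,interpolation=cv2.INTER_CUBIC)
p2=cv2.resize(b[110:220,312:342],None,fx=5.4,fy=5.4,interpolation=cv2.INTER_CUBIC)
q=cv2.resize(b[95:235,135:240],None,fx=3.8,fy=3.8,interpolation=cv2.INTER_CUBIC)
o=np.zeros((600,800,3),np.uint8);x=0
for t in(p,p2,q):
    o[:t.shape[0],x:x+t.shape[1]]=t[:,:800-x];x+=t.shape[1]+3;print(x,t.shape)
cv2.imwrite('pics/c2.png',o)
E
```

```text
233 (598, 230, 3)
398 (594, 162, 3)
800 (532, 399, 3)
```

View pics/c2.png

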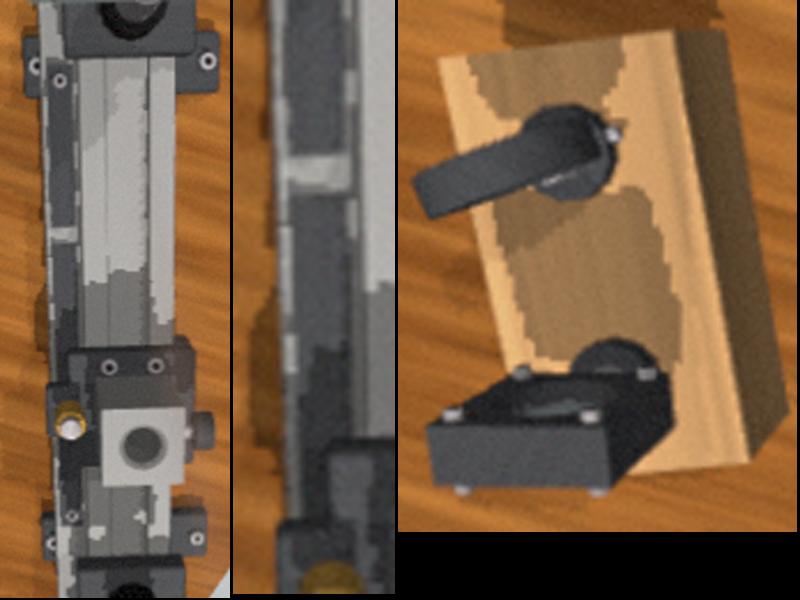

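The notch is the light cross slot at native w2 (328.1,142.0), and the strip screws are at (325.7,74.8) and (330.9,264.3). The bore is at (362.2,234.3). The lens plate's top face has corners at about (143,207), (191,208), (190,223.5) and (143.5,223.5), with its glass face towards +y.

```bash
python3 - <<'E'
from h import *
_,A=load('w1');_,B=load('w2')
m,r=tri([(A,(401,212)),(B,(362.2,234.3))]);print('mouth',m.round(4),r)
m=onz(B,(362.2,234.3),.088)[0];print('mouth@88',m, onz(A,(401,212),.088))
s=onz(B,[(325.7,74.8),(330.9,264.3)],.025);d=s[0]-s[1];print('strip len',np.linalg.norm(d),'rail yaw',np.arctan2(-d[0],d[1]))
# bolts
f=lambda x,y:(300+x/2.3,40+y/2.3)
for a,b in(((36,65),(52,543)),((208,61),(197,539))):
    q=onz(B,[f(*a),f(*b)],.012);e=q[0]-q[1];print('bolt',q.round(4).tolist(),np.arctan2(-e[0],e[1]))
u=d[:2]/np.linalg.norm(d[:2]);n=onz(B,(328.1,142),.024)[0]
nx=np.array([u[1],-u[0]])
print('notch',n,'rail dy',(n[:2]-m[:2])@u,'dx',(n[:2]-m[:2])@nx)
t=onz(B,[(142.9,206.8),(190.8,208.2),(190.3,223.4),(143.4,223.4)],.108);print(t.round(4),t.mean(0).round(4))
for i in range(4):
    e=t[(i+1)%4]-t[i];print(np.linalg.norm(e).round(4),np.arctan2(e[1],e[0]).round(3))
E
```

```text
mouth [ 0.6103 -0.1603  0.1006] [0.0002384183313887078, 0.00023841833138865676]
mouth@88 [ 0.61264965 -0.16497514  0.088     ] [[ 0.61355901 -0.16480446  0.088     ]]
strip len 0.20162498956624597 rail yaw 0.19640085544546243
bolt [[0.5473, -0.0277, 0.012], [0.5921, -0.2544, 0.012]] 0.1946939969514438
bolt [[0.6206, -0.0135, 0.012], [0.6656, -0.2402, 0.012]] 0.1961938169484604
notch [ 0.57137963 -0.09656508  0.024     ] rail dy 0.07514834646603674 dx -0.027127038453088823
[[ 0.4263 -0.1631  0.108 ]
 [ 0.4664 -0.1577  0.108 ]
 [ 0.4666 -0.1711  0.108 ]
 [ 0.4268 -0.1778  0.108 ]] [ 0.4465 -0.1674  0.108 ]
0.0404 0.135
0.0134 -1.554
0.0404 -2.973
0.0147 1.605
```

>>> drive_tool --pt "0 0 0 -0.03 -0.01 0 1" --pt "0 0 0 -0.07 -0.02 0 1" --pt "0 0 -0.014 -0.1 -0.03 -0.01 1" --pt "0 0 -0.014 -0.122 -0.037 -0.022 1" --pt "0 0 -0.014 -0.122 -0.037 -0.022 1" --pt "0 0 -0.014 -0.122 -0.037 -0.022 1" --pt "0 0 -0.014 -0.122 -0.037 -0.022 1"

```text
clock: 2.85
tcp_pos: [0.4486, -0.1677, 0.2002]
eef_rot: [3.14, 0.001, 1.723]
ft_force: [0.5, 0.4, -0.4]
opening: 0.0853
finger_force: 0.0
```

```bash
python3 - <<'E'
from h import *
im,C=snap('wrist','w3')
s=sense();print(s['clock'],s['tcp_pos'].round(4),s['eef_rot'].round(4),s['joint_positions'].round(2))
X=[[.4465,-.1674,.108]];p=proj(C,X)[0];print(p)
x,y=int(p[0])-75,int(p[1])-60;print(x,y)
cv2.imwrite('pics/c3.png',cv2.resize(cv2.imread('pics/w3.png')[y:y+120,x:x+150],None,fx=5,fy=5,interpolation=cv2.INTER_CUBIC))
E
```

```text
2.9 [ 0.4486 -0.1676  0.2   ] [3.1401e+00 9.0000e-04 1.7232e+00] [-0.52  0.29  1.7   0.    1.16 -0.67]
[317.21315625 204.29774774]
242 144
```

View pics/c3.png

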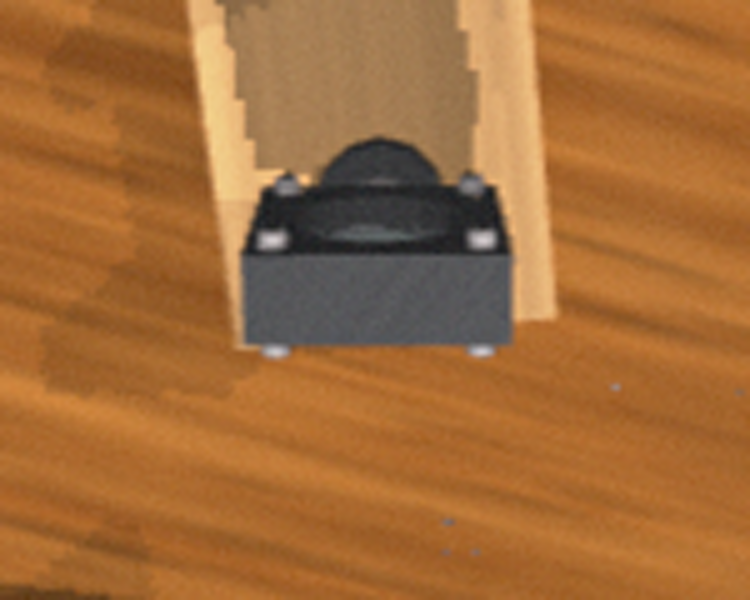

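The top face has corners at crop (245,254), (511,254), (511,345) and (245,345), so it lies square to the tool, with the collar visible behind it.

```bash
python3 - <<'E'
from h import *
_,B=load('w2');_,C=load('w3')
a=[(142.9,206.8),(190.8,208.2),(190.3,223.4),(143.4,223.4)]
b=[(242+x/5,144+y/5) for x,y in((245,254),(511,254),(511,345),(245,345))]
for p,q in zip(a,b): print(tri([(B,p),(C,q)])[0].round(4))
m=tri([(B,np.mean(a,0)),(C,np.mean(b,0))]);print(m)
t=onz(C,b,.108);print(t.mean(0).round(4),t.round(4).tolist())
for i in range(4):
    e=t[(i+1)%4]-t[i];print(np.linalg.norm(e).round(4),np.arctan2(e[1],e[0]).round(3))
E
```

```text
[ 0.4265 -0.163   0.1084]
[ 0.4653 -0.1584  0.1052]
[ 0.4671 -0.1705  0.1094]
[ 0.4284 -0.1761  0.1112]
(array([ 0.4467611 , -0.1671291 ,  0.10819604]), [0.00013360544940391544, 0.00013360544940402657])
[ 0.4467 -0.1671  0.108 ] [[0.4265, -0.1631, 0.108], [0.4649, -0.1572, 0.108], [0.4673, -0.1711, 0.108], [0.4282, -0.177, 0.108]]
0.0389 0.151
0.014 -1.399
0.0395 -2.991
0.014 1.696
```

>>> drive_tool --pt "0 0 0 -0.002 0.0005 -0.02 1" --pt "0 0 0 -0.002 0.0005 -0.05 1" --pt "0 0 0 -0.002 0.0005 -0.08 1" --pt "0 0 0 -0.002 0.0005 -0.105 1" --pt "0 0 0 -0.002 0.0005 -0.12 1" --pt "0 0 0 -0.002 0.0005 -0.13 1" --pt "0 0 0 -0.002 0.0005 -0.134 1" --pt "0 0 0 -0.002 0.0005 -0.134 1" --pt "0 0 0 -0.002 0.0005 -0.134 1" --grip_force 30

```text
clock: 3.8
tcp_pos: [0.4462, -0.1672, 0.066]
eef_rot: [3.14, 0.001, 1.723]
ft_force: [0.4, 0.2, 0.5]
opening: 0.0851
finger_force: 0.0
```

>>> drive_tool --pt "0 0 0 0 0 0 0.6" --pt "0 0 0 0 0 0 0.5" --pt "0 0 0 0 0 0 0.3" --pt "0 0 0 0 0 0 0.3" --pt "0 0 0 0 0 0 0.3" --pt "0 0 0 0 0 0 0.3" --pt "0 0 0 0 0 0 0.3" --grip_force 30

```text
clock: 4.5
tcp_pos: [0.4457, -0.1671, 0.0657]
eef_rot: [3.141, 0.0, 1.723]
ft_force: [-1.3, 0.0, 5.7]
opening: 0.04
finger_force: 30.3
```

>>> drive_tool --pt "0 0 0 0 0 0.005 0.3" --pt "0 0 0 0 0 0.015 0.3" --pt "0 0 0 0 0 0.03 0.3" --pt "0 0 0 0 0 0.045 0.3" --pt "0 0 0 0 0 0.065 0.3" --pt "0 0 0 0 0 0.085 0.3" --pt "0 0 0 0 0 0.105 0.3" --pt "0 0 0 0 0 0.12 0.3" --pt "0 0 0 0 0 0.12 0.3" --grip_force 45

```text
clock: 5.4
tcp_pos: [0.4465, -0.1675, 0.1877]
eef_rot: [3.138, 0.003, 1.723]
ft_force: [0.5, 0.5, -0.6]
opening: 0.0394
finger_force: 45.4
```

>>> drive_tool --pt "0 0 0.02 0.01 0 0 0.3" --pt "0 0 0.04 0.03 0 0 0.3" --pt "0 0 0.045 0.06 0 0 0.3" --pt "0 0 0.045 0.09 0 0 0.3" --pt "0 0 0.045 0.12 0 0 0.3" --pt "0 0 0.045 0.14 0 0 0.3" --pt "0 0 0.045 0.15 0 0 0.3" --pt "0 0 0.045 0.15 0 0 0.3" --pt "0 0 0.045 0.15 0 0 0.3"

```text
clock: 6.3
tcp_pos: [0.595, -0.1667, 0.1839]
eef_rot: [-3.139, -0.001, 1.769]
ft_force: [-0.2, 0.2, -1.1]
opening: 0.0398
finger_force: 45.6
```

```bash
python3 - <<'E'
from h import *
im,C=snap('wrist','w4');snap('side','s4');snap('scene','t4')
s=sense();print(s['clock'],s['tcp_pos'].round(4),s['eef_rot'].round(4),s['joint_positions'].round(2),s['opening'],s['ft_force'])
print(proj(C,[[.6126,-.165,.088],list(s['tcp_pos']),list(s['tcp_pos']+[0,0,.041])]))
b=cv2.imread('pics/w4.png')[60:360,180:480]
sd=cv2.imread('pics/s4.png')[100:300,250:450]
o=np.zeros((600,800,3),np.uint8);o[:480,:480]=cv2.resize(b,(480,480),interpolation=cv2.INTER_CUBIC);o[:320,480:800]=cv2.resize(sd,(320,320),interpolation=cv2.INTER_CUBIC)
sc=cv2.imread('pics/t4.png')[130:270,220:380];o[320:600,480:800]=cv2.resize(sc,(320,280),interpolation=cv2.INTER_CUBIC)
cv2.imwrite('pics/c4.png',o)
E
```

```text
6.45 [ 0.5949 -0.167   0.1851] [-3.1410e+00 -4.0000e-04  1.7678e+00] [-0.4   0.55  1.32 -0.    1.27 -0.59] 0.039498969406372444 [-0.27118169  0.19574076 -0.57184579]
[[343.80070318 206.15192218]
 [319.20401392 265.21592457]
 [318.34434415 319.13094101]]
```

View pics/c4.png

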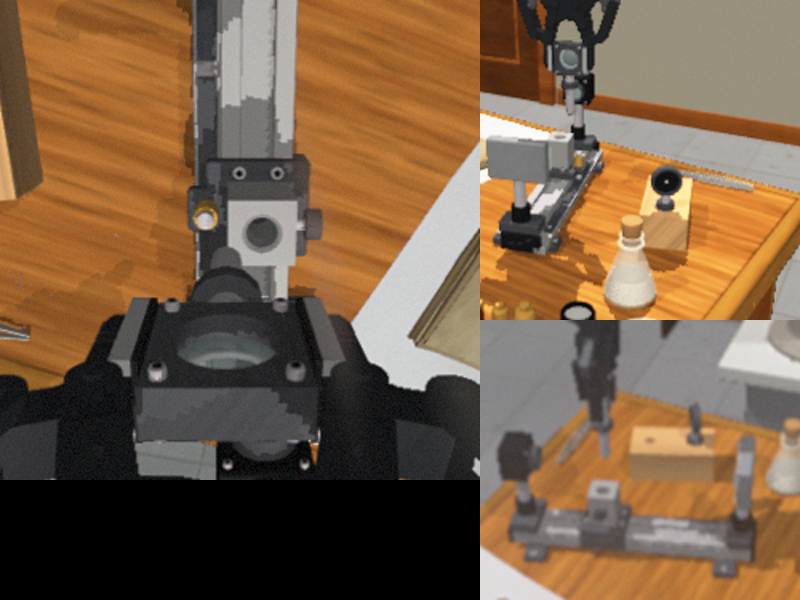

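Crop c4 shows the lens held square and upright, with the rod tip near crop (228,250). The bore is at crop (263,235), native (344.4,206.9), within 1 px of the prediction. The pinhole is still in its bore.

```bash
python3 - <<'E'
from h import *
b,C=load('w4');g=cv2.cvtColor(b,cv2.COLOR_BGR2GRAY)
sub=g[188:226,322:366];_,t=cv2.threshold(sub,0,255,cv2.THRESH_BINARY_INV+cv2.THRESH_OTSU)
n,l,st,ce=cv2.connectedComponentsWithStats(t)
for i in range(1,n):
    if 60<st[i,4]<700: print(st[i],ce[i]+[322,188])
i=l[207-188,344-322];c=ce[i]+[322,188]
m=onz(C,c,.088)[0];print(c,'mouth',m.round(4))
_,B=load('w2');_,A=load('w1')
print('tri',tri([(B,(362.2,234.3)),(C,c)]),tri([(A,(401,212)),(B,(362.2,234.3)),(C,c)]))
s=sense();p=s['tcp_pos'];print(p.round(4),'tip pix pred',proj(C,[[p[0],p[1],p[2]-.0597]]))
off=np.array([.4467,-.1671])-[.4457,-.1671]
print('shift',(m[:2]-off-p[:2]).round(4))
E
```

```text
[  0   0   9  38 113] [324.7079646  215.86725664]
[ 11   8  22  22 382] [343.51570681 206.2591623 ]
[343.51570681 206.2591623 ] mouth [ 0.6124 -0.1651  0.088 ]
tri (array([ 0.61247267, -0.16493155,  0.08834694]), [0.00014045759761520827, 0.00014045759761537608]) (array([ 0.61179866, -0.16303562,  0.09365319]), [0.0004203352645086096, 0.00034112108454436256, 0.00041227243829606495])
[ 0.5949 -0.167   0.1851] tip pix pred [[319.90428836 221.46746588]]
shift [0.0165 0.0018]
```

```bash
python3 - <<'E'
from h import *
b,C=load('w4');g=cv2.cvtColor(b,cv2.COLOR_BGR2GRAY)
for r in range(210,236,2): print(r,g[r,304:342].tolist())
s=sense();p=s['tcp_pos']
print(proj(C,[[p[0],p[1],p[2]-.0597+z] for z in (0,.004,.04)]))
E
```

```text
210 [86, 42, 43, 46, 44, 45, 39, 50, 43, 45, 51, 46, 43, 48, 51, 47, 45, 66, 126, 179, 185, 184, 181, 183, 181, 179, 181, 174, 153, 137, 123, 99, 71, 69, 75, 76, 74, 75]
212 [85, 52, 48, 47, 47, 45, 48, 48, 45, 49, 48, 49, 44, 47, 45, 47, 45, 64, 128, 180, 182, 182, 181, 181, 182, 178, 181, 181, 172, 151, 132, 128, 124, 96, 79, 76, 73, 76]
214 [85, 51, 45, 47, 41, 41, 48, 42, 50, 44, 48, 45, 49, 53, 61, 65, 79, 79, 98, 131, 153, 162, 176, 182, 181, 182, 183, 180, 183, 177, 162, 133, 127, 124, 123, 115, 105, 91]
216 [95, 47, 47, 50, 38, 36, 41, 46, 47, 44, 52, 65, 81, 80, 83, 84, 79, 81, 83, 78, 79, 85, 89, 118, 160, 179, 185, 183, 181, 183, 181, 182, 171, 149, 133, 126, 124, 123]
218 [145, 62, 42, 46, 42, 41, 46, 49, 51, 61, 78, 74, 80, 78, 83, 80, 84, 82, 84, 81, 79, 84, 82, 79, 87, 126, 176, 183, 183, 184, 183, 183, 181, 184, 182, 183, 183, 179]
220 [146, 59, 43, 44, 42, 50, 49, 36, 55, 73, 76, 76, 80, 84, 80, 84, 81, 79, 82, 86, 80, 88, 81, 81, 86, 104, 146, 181, 181, 183, 181, 181, 185, 182, 185, 181, 184, 182]
222 [142, 59, 45, 44, 46, 41, 47, 55, 69, 79, 75, 80, 82, 80, 84, 80,
[... 479 characters left out ...]
44, 35, 36, 36, 37, 35, 37, 39, 33, 34, 33, 33, 34, 35, 36, 38, 44, 53, 68, 101, 115, 116, 115, 116, 117, 117, 113, 110, 118]
230 [103, 85, 79, 48, 45, 34, 30, 35, 36, 40, 40, 35, 36, 38, 39, 34, 35, 35, 43, 41, 44, 40, 35, 37, 38, 41, 38, 37, 34, 51, 86, 108, 116, 115, 116, 114, 117, 118]
232 [110, 82, 58, 37, 30, 32, 40, 39, 31, 41, 34, 45, 44, 53, 57, 53, 54, 58, 59, 60, 54, 53, 46, 41, 38, 39, 35, 33, 31, 37, 34, 42, 66, 100, 112, 116, 116, 114]
234 [97, 44, 29, 36, 36, 52, 49, 49, 60, 55, 58, 56, 55, 58, 51, 53, 56, 59, 62, 55, 59, 56, 56, 54, 57, 58, 55, 53, 56, 49, 41, 38, 36, 40, 67, 93, 112, 116]
[[319.90428836 221.46746588]
 [319.8691013  223.66220608]
 [319.48447086 247.67706537]]
```

>>> drive_tool --pt "0 0 0 0.008 0.001 0 0.3" --pt "0 0 0 0.0167 0.0018 0 0.3" --pt "0 0 0 0.0167 0.0018 -0.01 0.3" --pt "0 0 0 0.0167 0.0018 -0.02 0.3" --pt "0 0 0 0.0167 0.0018 -0.03 0.3" --pt "0 0 0 0.0167 0.0018 -0.03 0.3" --pt "0 0 0 0.0167 0.0018 -0.03 0.3" --pt "0 0 0 0.0167 0.0018 -0.03 0.3"

```text
clock: 7.25
tcp_pos: [0.6124, -0.1654, 0.1557]
eef_rot: [3.141, 0.0, 1.768]
ft_force: [0.0, 0.1, -0.4]
opening: 0.0397
finger_force: 45.6
```

```bash
python3 - <<'E'
from h import *
s=sense();print(s['clock'],s['tcp_pos'].round(4),s['eef_rot'].round(4),s['ft_force'].round(2),s['wrist_torque'].round(3))
im,C=snap('wrist','w5');snap('scene','t5');snap('side','s5')
p=s['tcp_pos'];print(proj(C,[[p[0],p[1],p[2]-.0597],[.6124,-.1651,.088]]))
o=np.zeros((500,800,3),np.uint8)
o[:,:400]=cv2.resize(cv2.imread('pics/w5.png')[170:270,280:360],(400,500),interpolation=cv2.INTER_CUBIC)
o[:250,400:]=cv2.resize(cv2.imread('pics/t5.png')[190:240,250:330],(400,250),interpolation=cv2.INTER_CUBIC)
D=cam('side');u=proj(D,[.612,-.165,.1])[0].astype(int);print(u)
o[250:,400:]=cv2.resize(cv2.imread('pics/s5.png')[u[1]-25:u[1]+25,u[0]-40:u[0]+40],(400,250),interpolation=cv2.INTER_CUBIC)
cv2.imwrite('pics/c5.png',o)
E
```

```text
7.25 [ 0.6124 -0.1654  0.1557] [3.1409e+00 4.0000e-04 1.7677e+00] [ 0.03  0.06 -0.44] [ 0.025  0.037 -0.03 ]
[[319.89708499 220.24628623]
 [320.03853188 215.76648193]]
[298 180]
```

View pics/c5.png

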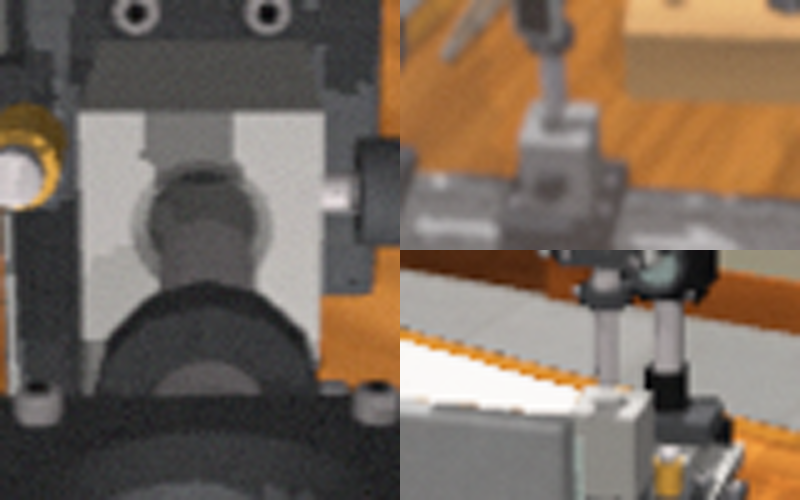

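The rod tip (crop x 157–255) sits centred over the bore ring (133–272) to within 0.5 mm, so I'm lowering it.

>>> drive_tool --pt "0 0 0 -0.0005 0 -0.005 0.3" --pt "0 0 0 -0.0005 0 -0.01 0.3" --pt "0 0 0 -0.0005 0 -0.015 0.3" --pt "0 0 0 -0.0005 0 -0.02 0.3" --pt "0 0 0 -0.0005 0 -0.025 0.3" --pt "0 0 0 -0.0005 0 -0.025 0.3"

```text
clock: 8.0
tcp_pos: [0.6112, -0.165, 0.1292]
eef_rot: [-3.14, -0.001, 1.768]
ft_force: [-0.4, -0.7, -1.0]
opening: 0.0395
finger_force: 45.6
```

>>> drive_tool --pt "0 0 0 0 0 -0.005 0.3" --pt "0 0 0 0 0 -0.01 0.3" --pt "0 0 0 0 0 -0.015 0.3" --pt "0 0 0 0 0 -0.018 0.3" --pt "0 0 0 0 0 -0.02 0.3" --pt "0 0 0 0 0 -0.02 0.3" --pt "0 0 0 0 0 -0.02 0.3"

```text
clock: 8.7
tcp_pos: [0.6118, -0.1652, 0.1104]
eef_rot: [3.141, 0.0, 1.768]
ft_force: [0.1, 0.0, -1.7]
opening: 0.0394
finger_force: 45.6
```

>>> drive_tool --pt "0 0 0 0 0 -0.001 0.3" --pt "0 0 0 0 0 -0.002 0.3" --pt "0 0 0 0 0 -0.003 0.3" --pt "0 0 0 0 0 -0.003 0.3" --pt "0 0 0 0 0 -0.003 0.3"

```text
clock: 9.2
tcp_pos: [0.6118, -0.1653, 0.1078]
eef_rot: [3.141, 0.0, 1.768]
ft_force: [-1.9, 0.4, 3.8]
opening: 0.0394
finger_force: 45.9
```

>>> drive_tool --pt "0 0 0 0 0 -0.0005 0.3" --pt "0 0 0 0 0 -0.001 0.3" --pt "0 0 0 0 0 -0.001 0.3" --pt "0 0 0 0 0 -0.001 0.3"

```text
clock: 9.6
tcp_pos: [0.6118, -0.1653, 0.1078]
eef_rot: [3.141, 0.001, 1.768]
ft_force: [-3.0, 0.4, 9.7]
opening: 0.0391
finger_force: 46.8
```

```bash
python3 - <<'E'
from h import *
s=sense();print(s['clock'],s['tcp_pos'].round(4),s['eef_rot'].round(4),s['ft_force'].round(2),s['wrist_torque'].round(3))
snap('wrist','w6');snap('scene','t6');snap('side','s6')
o=np.zeros((500,800,3),np.uint8)
o[:,:400]=cv2.resize(cv2.imread('pics/w6.png')[150:275,270:370],(400,500),interpolation=cv2.INTER_CUBIC)
o[:250,400:]=cv2.resize(cv2.imread('pics/t6.png')[190:240,250:330],(400,250),interpolation=cv2.INTER_CUBIC)
o[250:,400:]=cv2.resize(cv2.imread('pics/s6.png')[140:202,250:350],(400,250),interpolation=cv2.INTER_CUBIC)
cv2.imwrite('pics/c6.png',o)
E
```

```text
9.6 [ 0.6118 -0.1653  0.1078] [3.1407e+00 8.0000e-04 1.7679e+00] [-3.01  0.38  9.74] [ 0.248  0.739 -0.019]
```

View pics/c6.png

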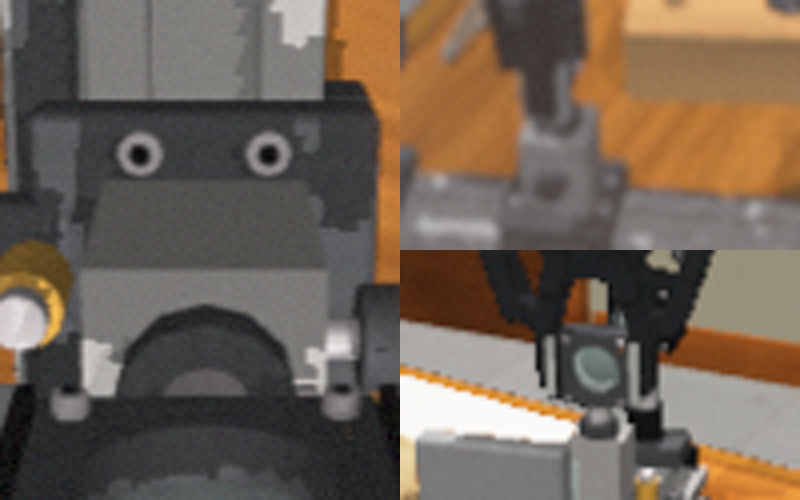

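The wrist, scene and side crops show the collar resting on the clamp block. TCP z is 0.1078 against the expected 0.1077, with firm contact. I'm easing the press slightly and sliding along the rail direction, with about 75 mm to go to the notch.

>>> drive_tool --pt "0 0 0 -0.0006 0.0029 0.0005 0.3" --pt "0 0 0 -0.0016 0.0078 0.0005 0.3" --pt "0 0 0 -0.0029 0.0147 0.0005 0.3" --pt "0 0 0 -0.0045 0.0226 0.0005 0.3" --pt "0 0 0 -0.0062 0.0314 0.0005 0.3" --pt "0 0 0 -0.0078 0.0392 0.0005 0.3" --pt "0 0 0 -0.0094 0.0471 0.0005 0.3" --pt "0 0 0 -0.0105 0.053 0.0005 0.3" --pt "0 0 0 -0.0113 0.0569 0.0005 0.3" --pt "0 0 0 -0.0117 0.0588 0.0005 0.3" --pt "0 0 0 -0.0117 0.0588 0.0005 0.3"

```text
clock: 10.85
tcp_pos: [0.6006, -0.1069, 0.1078]
eef_rot: [3.14, 0.002, 1.768]
ft_force: [-1.1, -1.5, 7.0]
opening: 0.0395
finger_force: 46.2
```

```bash
cat > m.py <<'E'
from h import *
import sys
s=sense();p=s['tcp_pos'];print(s['clock'],p.round(4),s['eef_rot'].round(4),s['ft_force'].round(2),s['opening'])
a=.196;u=np.array([-np.sin(a),np.cos(a)]);nx=np.array([u[1],-u[0]])
q=p[:2]-[.6118,-.1653];print('slid',(q@u).round(4),'lateral',(q@nx).round(4),'along-force',(s['ft_force'][:2]@u).round(2))
im,C=snap('wrist',sys.argv[1])
o=np.array([.6124,-.1651])+ (q@u)*u
P=[[*(np.array([.5714,-.0966])),.024],[*(o+u*0-nx*.027),.07]]
print(proj(C,P).round(1))
E
python3 m.py w7
```

```text
10.85 [ 0.6006 -0.1069  0.1078] [3.1399e+00 1.9000e-03 1.7679e+00] [-1.1  -1.48  6.99] 0.039509002378343754
slid 0.0595 lateral 0.0003 along-force -1.23
[[281.9 187. ]
 [273.8 232.9]]
```

>>> drive_tool --pt "0 0 0 -0.0004 0.002 0 0.3" --pt "0 0 0 -0.0008 0.0039 0 0.3" --pt "0 0 0 -0.0012 0.0059 0 0.3" --pt "0 0 0 -0.0016 0.0078 0 0.3" --pt "0 0 0 -0.0019 0.0093 0 0.3" --pt "0 0 0 -0.0019 0.0093 0 0.3"

```text
clock: 11.5
tcp_pos: [0.5987, -0.0978, 0.1078]
eef_rot: [3.14, 0.002, 1.768]
ft_force: [-0.9, -2.6, 7.2]
opening: 0.0395
finger_force: 46.2
```

>>> drive_tool --pt "0 0 0 -0.0002 0.001 0 0.3" --pt "0 0 0 -0.0004 0.002 0 0.3" --pt "0 0 0 -0.0004 0.002 0 0.3"

```text
clock: 11.8
tcp_pos: [0.5984, -0.096, 0.1078]
eef_rot: [3.14, 0.002, 1.768]
ft_force: [-2.4, -3.6, 7.0]
opening: 0.0395
finger_force: 46.2
```

>>> drive_tool --pt "0 0 0 -0.0002 0.001 0 0.3" --pt "0 0 0 -0.0002 0.001 0 0.3"

```text
clock: 12.0
tcp_pos: [0.5981, -0.0948, 0.1078]
eef_rot: [3.14, 0.002, 1.768]
ft_force: [-0.7, -2.9, 7.6]
opening: 0.0396
finger_force: 46.2
```

>>> drive_tool --pt "0 0 0 -0.0002 0.001 0 0.3" --pt "0 0 0 -0.0002 0.001 0 0.3"

```text
clock: 12.2
tcp_pos: [0.5979, -0.0936, 0.1078]
eef_rot: [3.14, 0.001, 1.768]
ft_force: [-0.7, -2.1, 7.4]
opening: 0.0394
finger_force: 46.2
```

>>> drive_tool --pt "0 0 0 -0.0002 0.001 0 0.3" --pt "0 0 0 -0.0002 0.001 0 0.3"

```text
clock: 12.4
tcp_pos: [0.5976, -0.0922, 0.1078]
eef_rot: [3.14, 0.001, 1.768]
ft_force: [-1.0, 0.1, 6.9]
opening: 0.0395
finger_force: 46.3
```

>>> drive_tool --pt "0 0 0 -0.0002 0.001 0 0.3" --pt "0 0 0 -0.0002 0.001 0 0.3"

```text
clock: 12.6
tcp_pos: [0.5973, -0.0906, 0.1078]
eef_rot: [3.14, 0.0, 1.768]
ft_force: [-1.9, 0.8, 8.1]
opening: 0.0392
finger_force: 46.4
```

```bash
python3 m.py w8; python3 - <<'E'
from h import *
# plunger/bolt shift in wrist image between held frames: carriage motion relative to tool
g=[cv2.imread(f'pics/w{i}.png',0) for i in (6,7,8)]
for name,(x0,y0,x1,y1) in dict(bolts=(296,178,346,198),plunger=(268,208,290,240)).items():
    t=g[0][y0:y1,x0:x1]
    for k in (1,2):
        r=cv2.matchTemplate(g[k][y0-8:y1+8,x0-8:x1+8],t,cv2.TM_CCOEFF_NORMED);_,v,_,l=cv2.minMaxLoc(r);print(name,k,l[0]-8,l[1]-8,round(v,3),r[:,l[0]].round(2)[max(0,l[1]-1):l[1]+2])
E
```

```text
12.6 [ 0.5973 -0.0906  0.1078] [3.14   0.     1.7678] [-1.91  0.8   8.07] 0.03920020957681676
slid 0.0761 lateral 0.0003 along-force 1.16
[[282.7 209.8]
 [273.9 233.1]]
bolts 1 -1 3 0.951 [0.77 0.95 0.79]
bolts 2 -1 3 0.953 [0.79 0.95 0.77]
plunger 1 0 3 0.958 [0.89 0.96 0.93]
plunger 2 -1 3 0.963 [0.91 0.96 0.92]
```

>>> drive_tool --pt "0 0 0 -0.0001 0.0005 0 0.3" --pt "0 0 0 -0.0001 0.0005 0 0.3" --pt "0 0 0 -0.0001 0.0005 0 0.3"

```text
clock: 12.95
tcp_pos: [0.5972, -0.0904, 0.1078]
eef_rot: [3.14, 0.0, 1.768]
ft_force: [-1.6, 0.3, 8.2]
opening: 0.0393
finger_force: 46.4
```

>>> drive_tool --pt "0 0 0 -0.0001 0.0005 0 0.3" --pt "0 0 0 -0.0001 0.0005 0 0.3" --pt "0 0 0 -0.0001 0.0005 0 0.3"

```text
clock: 13.25
tcp_pos: [0.5972, -0.0902, 0.1078]
eef_rot: [3.14, 0.001, 1.768]
ft_force: [-0.5, -2.1, 7.9]
opening: 0.0391
finger_force: 46.4
```

```bash
python3 m.py w9; python3 - <<'E'
from h import *
g=[cv2.imread(f'pics/w{i}.png',0) for i in (6,7,8,9)]
x0,y0,x1,y1=296,178,346,198
t=cv2.resize(g[0][y0:y1,x0:x1],None,fx=8,fy=8,interpolation=cv2.INTER_CUBIC)
for k in (1,2,3):
    r=cv2.matchTemplate(cv2.resize(g[k][y0-8:y1+8,x0-8:x1+8],None,fx=8,fy=8,interpolation=cv2.INTER_CUBIC),t,cv2.TM_CCOEFF_NORMED);l=cv2.minMaxLoc(r)[3];print(k,l[0]/8-8,l[1]/8-8)
E
```

```text
13.25 [ 0.5972 -0.0902  0.1078] [3.1399e+00 1.0000e-03 1.7678e+00] [-0.53 -2.07  7.86] 0.03910615800623761
slid 0.0765 lateral 0.0003 along-force -1.92
[[282.7 210.2]
 [273.9 233. ]]
1 -0.625 3.0
2 -0.625 3.0
3 -0.625 3.0
```

>>> drive_tool --pt "0 0 0 0.0001 -0.0005 0 0.3" --pt "0 0 0 0.0001 -0.0005 0 0.3" --pt "0 0 0 0.0001 -0.0005 0 0.3" --pt "0 0 0 0.0001 -0.0005 0 0.3"

```text
clock: 13.7
tcp_pos: [0.5972, -0.0903, 0.1078]
eef_rot: [3.14, 0.0, 1.768]
ft_force: [-1.1, 0.5, 8.4]
opening: 0.0394
finger_force: 46.4
```

```bash
python3 m.py w10; python3 - <<'E'
from h import *
snap('side','s10');snap('scene','t10')
g=[cv2.imread(f'pics/w{i}.png',0) for i in (6,10)]
x0,y0,x1,y1=296,178,346,198
t=cv2.resize(g[0][y0:y1,x0:x1],None,fx=8,fy=8,interpolation=cv2.INTER_CUBIC)
r=cv2.matchTemplate(cv2.resize(g[1][y0-8:y1+8,x0-8:x1+8],None,fx=8,fy=8,interpolation=cv2.INTER_CUBIC),t,cv2.TM_CCOEFF_NORMED);l=cv2.minMaxLoc(r)[3];print(l[0]/8-8,l[1]/8-8)
o=np.zeros((600,800,3),np.uint8)
o[:,:400]=cv2.resize(cv2.imread('pics/w10.png')[140:290,250:350],(400,600),interpolation=cv2.INTER_CUBIC)
o[:300,400:]=cv2.resize(cv2.imread('pics/s10.png')[130:265,230:410],(400,300),interpolation=cv2.INTER_CUBIC)
o[300:,400:]=cv2.resize(cv2.imread('pics/t10.png')[160:265,225:365],(400,300),interpolation=cv2.INTER_CUBIC)
cv2.imwrite('pics/c10.png',o)
E
```

```text
13.7 [ 0.5972 -0.0903  0.1078] [3.1400e+00 4.0000e-04 1.7679e+00] [-1.1   0.5   8.44] 0.039443743590516674
slid 0.0764 lateral 0.0003 along-force 0.7
[[282.7 210.1]
 [273.9 233. ]]
-0.625 3.0
```

View pics/c10.png

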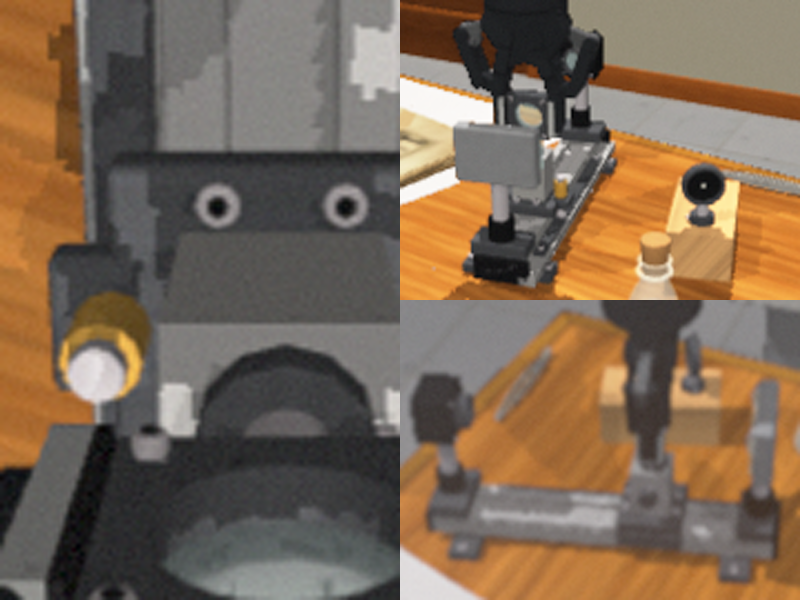

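The final view shows the lens held and seated, with the collar on the block. The notch is now hidden under the plunger, and the pinhole and the rest are undisturbed. The force along the rail was -3 N on approach, then +1.2 N as the ball was pulled in. It went to -1.9 N after only 0.4 mm more, then back near zero, so the ball is in the notch at about 75 mm as measured.

```bash
python3 -c "
from bench import *
print(sign_off())"
```

```text
the job is handed in; nothing more can be done
None
```

The job is handed in at about 14 s: the lens rod is fully down in the clamp and square to the rail, the ball reads as seated in the notch by force and position (not seen directly, as the plunger hides it), and the plate is still gripped.

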